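Line up a quarter-turn fastener and hold the access panel shut

TASK

The sprung access panel of the grey bench instrument stands slightly open. While the panel is still raised, turn its black quarter-turn fastener clockwise until the white slot line is in line with the two red marks; then press the panel fully down onto its frame by the round blue-topped rubber pad, and finish while holding it pressed shut there. Leave the two vials and the beaker where they stand.

Things in the scene. Friction and masses are not known exactly. Their poses are not given: they have to be found in the camera images.
- instrument: Fixed grey instrument housing, 170 x 200 x 68 mm (x, y, z) to the top of the black gasket on which the panel seats; coaxial sockets on the front. Origin at the centre of its underside on the worktop; x points from the front to the hinge side at the back, y to the left when seen from the front, z up.
- panel (a joint): Tilt of the aluminium access panel (168 x 198 x 4 mm), hinged along the instrument's y at its back edge (x = 80, z = 68 mm in the instrument's frame). 0 = shut on the gasket, 0.11 rad = fully raised (front edge 18 mm up). A spring raises it: pressing it at the pad takes about 3 N raised, about 6 N shut. A pin under the fastener stops it at about 0.05 rad unless the fastener is in line.
- fastener (a joint): Turn of the quarter-turn fastener in rad: 0 = slot line exactly in line with the red marks, positive = counter-clockwise from above; starts between 0.8 and 1.5, to be turned clockwise. Stops at -0.35 and 1.65, so in line is not at a stop. Friction (about 0.05 N m) keeps it where it is left; the pin passes the frame within about 0.2 rad of 0.
- fastener_grip (a point): Centre of the fastener's black grip bar, 18 mm above the panel's top. Bar: 34 mm along this frame's x, 11 mm wide along y, 26 mm high (13 mm either side along z), white slot line on top; round skirt below it, radius 18, 5 mm high. z = turning axis, normal to the panel; turns with the fastener, tilts with the panel. At x -45, y +40 mm in the instrument's frame; red marks fore and aft of it along x.
- pad_top (a point): Centre of the top of the round rubber press pad, blue-topped, radius 17 mm, 3 mm high, fixed on the panel's top face; it tilts with the panel. With the panel shut it lies at x = -45 mm, y = -45 mm, z = 75 mm in the instrument's frame. z is normal to the panel.
- press_pad: The press pad as a solid (its rubber gives by up to 1 mm); origin at the centre of its underside on the panel's top face.
- vial_b: Bystander: upright vial with a white cap, 28 mm across, 57 mm high; origin at the centre of its underside.
- vial_c: Bystander: upright vial with a blue cap, 28 mm across, 57 mm high; origin at the centre of its underside.
- beaker: Bystander: small glass beaker, 46 mm across, 60 mm high; origin at the centre of its underside.

How it is judged (in metres and radians):
On the way:
1. the fastener's slot line is in line with the red marks (within 0.15 rad) while the panel is still raised (over 0.07 rad) (value of joint fastener between -0.15 and 0.15 rad and value of joint panel above 0.07 rad), for 0.2 s.
At the end, for the whole second after the job is handed in: The panel is shut on its frame (within 0.015 rad, under 2 mm at the pad), held there by the fingers pressing on the pad with more than 3 N, and the fastener is still in line within 0.15 rad (value of joint panel below 0.015 rad and contact force between the fingers and press_pad above 3 N and value of joint fastener between -0.15 and 0.15 rad); the arm keeps its last pose, push and grip.
It fails at once if a vial or the beaker is shifted by more than 20 mm or tipped (distance of any of vial_b, vial_c, beaker from where it was at the start of the episode above 0.02 m or angle between any of vial_b, vial_c, beaker's own z axis and vertical above 0.4 rad).
It also fails if it takes over 45 s, if anything falls off the work surface, if the arm or the gripper's body presses on something with over 40 N, if the wrist force passes 120 N, or if a joint passes its speed limit or range.

ROBOT

A 7-joint arm with a two-finger parallel gripper is mounted at the origin on a cart in front of the work surface, level with it; the furniture and walls round the work are solid. World frame = base frame: x ahead of the robot, y to its left, z up, the work surface at z = 0. Lengths are in mm, angles in rad, forces in N, time in s.
With the tool pointing down it reaches from about 425 to 875 mm from the base axis. Payload 4.7 kg.
Tool frame: the origin (TCP) lies on the centre line of the jaws, within the pads' length; the fingertips stand 8 mm ahead of it and the grasp point (between the pads) lies 11 mm behind it (robot.nose_length is the distance from the TCP to the fingertips, in mm); z points along the fingers, y is the line along which they close (so a half turn about z gives the same grasp; the last joint's range is limited). The gripper opens to 85 mm and grips with 20 to 120 N. Pads are 22 mm wide; open, the fingers measure 114 mm over their backs; the gripper's body (76 mm by 85 mm) begins 54 mm behind the grasp point. The pads swing forward as they close: fully open they stand 13 mm farther back than shut.
Start: joints at [1.184, 0.321, -0.07, 1.45, 0.023, 1.371, -0.057], TCP at [253.583, -598.514, 239.349] pointing down, gripper open.
Joint ranges: [-2.86, 2.86], [-0.3, 2.09], [-1.38, 1.24], [0.06, 2.45], [-1.56, 4.7], [0.09, 2.05], [-2.69, 2.69]. Speed limits (rad/s): [2.57, 2.57, 3.14, 3.14, 3.14, 3.14, 3.14].

INTERFACE

Orientations are given as a rotation vector (axis times angle).
In Python, from rig import robot gives the robot as it stands.
- The arm moves only by the tool move_arm, never from a script. Its arguments are lists of equal length, an entry for each row: "twist": the turn, a rotation vector about the tool's x, y, z in degrees, a list of three; "delta_pos": the shift along the tool's x, y, z in m, a list of three; "claw": the opening, from 0 (shut) to 1 (fully open). In form: {"twist": [[rx, ry, rz], ...], "delta_pos": [[tx, ty, tz], ...], "claw": [claw, ...]}. A call has 1 to 10 rows; each row shifts and turns the commanded pose from where the row before left it, along the tool's axes as they then stand; what a row does not reach is not made up. A row lasts 1/12 s, in which the tool goes at most 41.7 mm and 7.16 degrees, less where a joint would pass 70% of its speed; a pose out of reach is approached as far as the arm can. A call is refused whole if a number of a shift passes 0.0417 or a number of a turn 7.16, either way. A call with a gripper value outside its range is refused whole. The fingers move at their own pace and stop on an object; the grip force is fixed at half the most. Time passes only in rows, so rows that do not move let the fingers close. It gives the time, the measured TCP pose, the force, the opening and the grip force at its end, in the units of the state.
- robot.get_obs(): the state, without advancing time (a new reading comes with each control period).
- robot.grab_frame(name): name is "scene" or "top"; returns (picture, depth): 400x640x3 uint8, blue, green, red; 400x640 float32, mm along the optical axis (not along the pixel's ray), 0 where there is no reading.
- robot.camera_model(name): a dict with "K" (3x3 intrinsics, pixels), "R" (3x3) and "t" (3): a world point X has camera coordinates R X + t. Camera axes: x right, y down, z forward; pixel columns grow to the right and rows downward; lengths in mm; the calibration is good to about 2 mm. A picture is of the moment at which its call begins. camera_model takes no time and is no camera call.
- robot.close_job(): hands the job in; it is judged then, once.
The state is a dict: "time_s": time; "joint_pos": joint angles; "qd": joint speeds; "joint_torque": joint torques, N m; "ee_pos": TCP position; "orientation": TCP orientation; "force": force on the tool from outside, world axes, zero at the start; "wrist_torque": the same for the moment, N m; "opening": finger opening in mm; "gripper_force": force on a finger pad.
Only numpy, scipy, OpenCV 4.12 (cv2) and the standard library are available. Lean on these libraries where they do the work, as an engineer would, in place of code of your own. Each camera call takes 0.05 s, during which the arm holds its last target. There are 200 camera calls.

## Working session

There is one attempt and no reset: what is moved stays moved. The work goes in short steps, Python scripts to look and compute and a tool call to move; the robot and the scene stay as the last step left them, time stands still between calls to the robot, and variables do not carry over. Pictures are saved under pics/ and viewed, at most 10 in all, crops included, and the job is handed in when it is done.

Besides the shell and the picture viewer there is one more tool, called after "Call:" as name(argument=value, ...), one argument or row to a line, values as JSON. move_arm: Moves the arm, as the interface text tells. Its arguments: {"type":"object","properties":{"twist":{"type":"array"},"delta_pos":{"type":"array"},"claw":{"type":"array"}},"required":["twist","delta_pos","claw"]}

```bash
mkdir -p pics; python3 - <<'E'
from rig import robot
import cv2,numpy as np
for n in("scene","top"):
    p,d=robot.grab_frame(n); cv2.imwrite(f"pics/{n}0.png",p); np.savez(f"{n}0.npz",p=p,d=d)
    m=robot.camera_model(n); print(n,np.round(m["K"],1).tolist(),np.round(m["R"],3).tolist(),np.round(m["t"],1).tolist())
o=robot.get_obs(); print(o)
E
```

```text
scene [[475.1, 0.0, 328.3], [0.0, 475.1, 202.0], [0.0, 0.0, 1.0]] [[-0.511, -0.859, 0.011], [-0.512, 0.294, -0.807], [0.69, -0.418, -0.59]] [336.1, 335.0, 607.4]
top [[436.1, 0.0, 313.8], [0.0, 436.1, 198.3], [0.0, 0.0, 1.0]] [[-0.004, -1.0, 0.014], [-0.998, 0.003, -0.069], [0.069, -0.014, -0.998]] [50.2, 543.8, 1027.7]
{'time_s': 0.1, 'joint_pos': array([ 1.18410996,  0.32172503, -0.07007178,  1.4515499 ,  0.02260077,
        1.3707813 , -0.05689167]), 'qd': array([ 0.00176433,  0.00011673, -0.00052575, -0.0037575 ,  0.00211847,
        0.00093435, -0.00204179]), 'joint_torque': array([-1.60891395e-04, -4.94877434e+01, -3.84011390e-01, -3.15209985e+01,
        1.31537172e-02,  7.49074185e-03, -4.80097822e-05]), 'ee_pos': array([ 253.36296091, -598.08911168,  238.34978863]), 'orientation': array([-3.07712778e+00, -6.25062788e-01,  6.72956235e-04]), 'force': array([-0.32024073,  0.66919644,  0.41142485]), 'wrist_torque': array([-0.00726394,  0.0476635 ,  0.04592922]), 'gripper_force': 0.0, 'opening': 85.4253603644825}
```

View pics/top0.png

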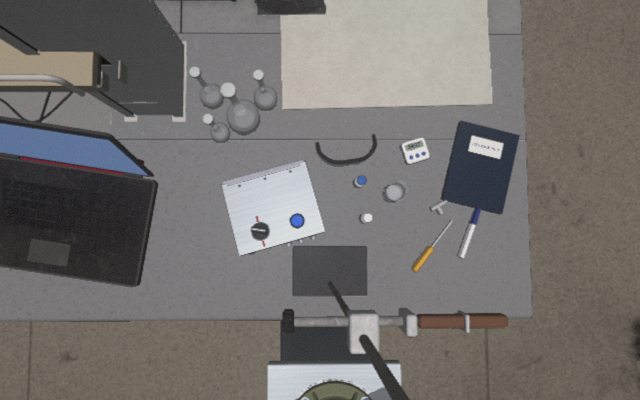

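View pics/scene0.png

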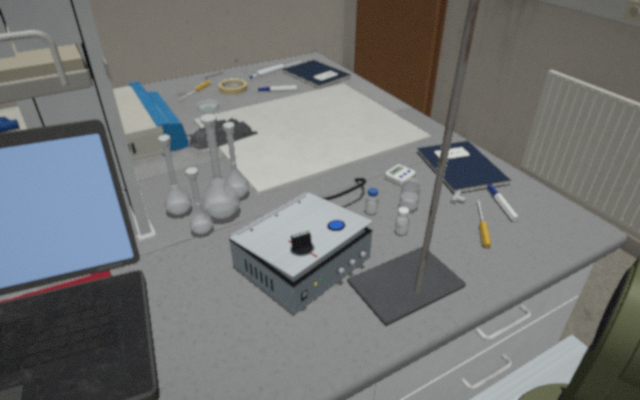

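The top view shows the panel (about 222–325, 160–255), the fastener at (260,231), the pad at (297,221), the vials at (361,181) and (366,217), and the beaker at (395,191). A retort stand with a tall rod has its base at (330,270), and its clamp reaches forward over the cart. The scene view shows the fastener at (301,243) and the pad at (336,225).

```bash
cat > h.py <<'E'
from rig import robot
import cv2,numpy as np
def cam(n):
    m=robot.camera_model(n); return [np.array(m[k],float) for k in("K","R","t")]
def back(n,u,v,d):
    K,R,t=cam(n); return R.T@(np.linalg.inv(K)@[u*d,v*d,d]-t)
def plane(n,u,v,z):
    K,R,t=cam(n); r=R.T@np.linalg.inv(K)@[u,v,1]; o=-R.T@t; return o+r*(z-o[2])/r[2]
def blobs(n,p,lo,hi,box,mn=4):
    h=cv2.cvtColor(p,cv2.COLOR_BGR2HSV); m=cv2.inRange(h,np.array(lo),np.array(hi))
    k=np.zeros_like(m); x0,y0,x1,y1=box; k[y0:y1,x0:x1]=m[y0:y1,x0:x1]
    c,s,st,ce=cv2.connectedComponentsWithStats(k)[0:4]
    return [(ce[i],st[i,4]) for i in range(1,c) if st[i,4]>=mn],k
E
python3 - <<'E'
from h import *
for n,box in(("top",(215,155,335,260)),("scene",(225,190,385,310))):
    f=np.load(n+"0.npz");p,d=f["p"],f["d"]
    for nm,lo,hi in(("blue",(105,120,50),(130,255,255)),("redA",(0,90,60),(10,255,255)),("redB",(170,90,60),(180,255,255)),("black",(0,0,0),(180,255,60))):
        b,_=blobs(n,p,lo,hi,box)
        for c,a in b:
            if nm=="black" and a<30: continue
            print(n,nm,np.round(c,1),a,"depthpt",np.round(back(n,*c,d[int(c[1]+.5),int(c[0]+.5)])),"z80",np.round(plane(n,*c,85),1))
p=np.load("top0.npz");d=p["d"]
for nm,u,v in [("rod",338,292),("rod",350,315),("rod",372,350),("rod",385,380),("boss",363,330),("handle",460,321),("black",288,320),("hrod",320,322),("base",300,285),("base",293,248),("base",366,248),("base",366,294),("laptop",140,180),("vb",366,217),("vc",361,181),("bk",395,191),("panelTL",226,186),("panelTR",302,166),("panelBL",241,251),("panelBR",321,229),("flask",228,90),("monitor",170,50)]:
    print(nm,np.round(back("top",u,v,float(d[v,u]))))
a=cv2.resize(p["p"][195:265,215:335],None,fx=6,fy=6,interpolation=cv2.INTER_CUBIC);s=cv2.resize(np.load("scene0.npz")["p"][190:270,230:380],None,fx=4.8,fy=4.8,interpolation=cv2.INTER_CUBIC)
cv2.imwrite("pics/crop.png",a)
E
```

```text
top blue [296.8 220.2] 114 depthpt [490.  88.  88.] z80 [490.4  87.7  85. ]
top black [327.3 158.9] 42 depthpt [636.  16.  36.] z80 [628.6  18.6  85. ]
scene blue [372.5 192.1] 41 depthpt [575. -58.  55.] z80 [540.5 -31.6  85. ]
scene blue [335.8 225. ] 108 depthpt [484.  88.  89.] z80 [488.5  85.6  85. ]
scene black [339.2 194.2] 34 depthpt [623.  -6.  38.] z80 [567.3  29.6  85. ]
scene black [308.9 261.4] 598 depthpt [426. 176.  89.] z80 [429.4 173.7  85. ]
scene black [301.4 244.3] 309 depthpt [460. 171.  98.] z80 [473.1 164.3  85. ]
rod [321.  -8.  17.]
rod [369.  13. 535.]
rod [347.  -3. 603.]
rod [345.  -1. 687.]
boss [352.  -2. 538.]
handle [ 360. -120.  529.]
black [363.  87. 532.]
hrod [359.  49. 525.]
base [338.  82.  12.]
base [425.  99.  14.]
base [424. -77.  10.]
base [316. -75.  12.]
laptop [584. 446.  65.]
vb [498. -71.  58.]
vc [581. -61.  56.]
bk [ 560. -145.   30.]
panelTL [569. 249.  72.]
panelTR [615.  76.  70.]
panelBL [422. 212.  86.]
panelBR [471.  34.  87.]
flask [742. 218. 226.]
monitor [871. 370. 108.]
```

View pics/crop.png

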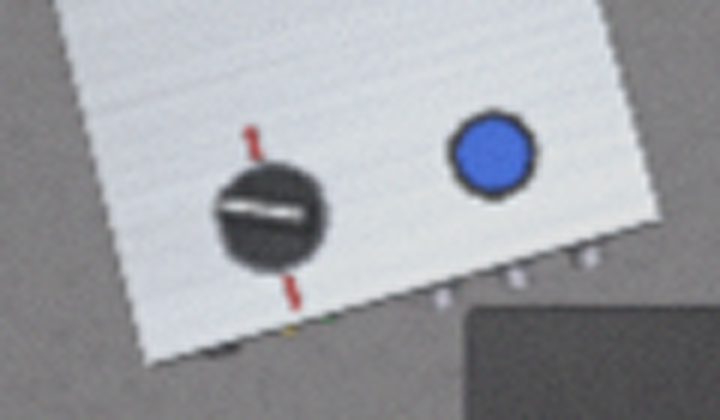

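The crop shows the slot line from (222,207) to (303,213). The red marks run from (250,128) to (297,307), and the pad is at (493,154). That puts the instrument yaw at about 15° and the fastener at about 1.24 rad. The retort rod at about (345,0) is tall and stands between the arm's start and the instrument. I'll measure its top and take a first lift to learn the arm's geometry.

```bash
python3 - <<'E'
from h import *
f=np.load("scene0.npz");d=f["d"]
for u,v in((476,2),(470,30),(455,120),(430,240)): print("rod",np.round(back("scene",u,v,float(d[v,u]))))
P=lambda x,y,z:np.round(plane("top",215+x/6,195+y/6,z),1)
print("slot",P(222,207,117),P(303,213,117),"bar c",P(264,210,117),"skirt",P(272,217,92))
a,b=P(250,128,84),P(297,307,88);print("marks",a,b,np.degrees(np.arctan2(*(a-b)[1::-1])))
a,b=P(145,362,87),P(660,215,87);print("front edge",a,b,np.degrees(np.arctan2(*(b-a)[1::-1]))+90)
a,b=P(222,207,117),P(303,213,117);print("slot ang",np.degrees(np.arctan2(*(a-b)[1::-1])))
E
```

```text
rod [333.   1. 490.]
rod [334.   1. 458.]
rod [334.  -1. 340.]
rod [333.   5. 130.]
slot [470.  183.5 117. ] [467.8 154.4 117. ] bar c [468.9 168.4 117. ] skirt [466.2 168.3  92. ]
marks [499.3 177.5  84. ] [433.  159.3  88. ] 15.350136492424406
front edge [413.  215.4  87. ] [466.4  24.8  87. ] 15.651166170612655
slot ang 85.67658471929428
```

Call:
move_arm(
  twist=[
    [0,0,0],
    [0,0,0],
    [0,0,0],
    [0,0,0],
    [0,0,0],
    [0,0,0],
    [0,0,0],
    [0,0,0],
  ],
  delta_pos=[
    [0,0,-0.04],
    [0,0,-0.04],
    [0,0,-0.04],
    [0,0,-0.04],
    [0,0,-0.04],
    [0,0,-0.04],
    [0,0,-0.04],
    [0,0,-0.04],
  ],
  claw=[1,1,1,1,1,1,1,1],
)

```text
time_s: 0.77
ee_pos: [253.1, -597.8, 561.3]
orientation: [3.079, 0.625, -0.0]
force: [-2.5, 3.4, 1.0]
opening: 85.6
gripper_force: 0.0
```

```bash
python3 -c "
from rig import robot
o=robot.get_obs()
for k in('time_s','joint_pos','ee_pos','orientation'):print(k,o[k])"
```

```text
time_s 0.7667
joint_pos [ 1.14472427  0.42826323 -0.03161063  0.65963838  0.0149295   2.05360377
 -0.04730505]
ee_pos [ 253.05232771 -597.79487454  561.30726977]
orientation [ 3.07854353e+00  6.24996850e-01 -5.65090871e-05]
```

Call:
move_arm(
  twist=[
    [-7,0,0],
    [-7,0,0],
    [-7,0,0],
    [-7,0,0],
    [-7,0,0],
    [-7,0,0],
    [-7,0,0],
    [-7,0,0],
    [-7,0,0],
    [-7,0,0],
  ],
  delta_pos=[
    [0,0,-0.03],
    [0,0.004,-0.03],
    [0,0.007,-0.029],
    [0,0.011,-0.028],
    [0,0.014,-0.026],
    [0,0.017,-0.025],
    [0,0.02,-0.022],
    [0,0.023,-0.02],
    [0,0.025,-0.017],
    [0,0.027,-0.014],
  ],
  claw=[0.4,0.4,0.4,0.4,0.4,0.4,0.4,0.4,0.4,0.4],
)

```text
time_s: 1.6
ee_pos: [252.9, -596.8, 863.1]
orientation: [1.883, 0.383, 0.27]
force: [-0.2, -0.5, -0.3]
opening: 34.3
gripper_force: 0.0
```

```bash
python3 -c "
from h import *
from scipy.spatial.transform import Rotation as Rn
o=robot.get_obs()
for k in('time_s','joint_pos','ee_pos','orientation'):print(k,o[k])
print(Rn.from_rotvec(o['orientation']).as_matrix().round(3))
q=o['joint_pos'];
a,b,c=q[1],q[1]+q[3],q[1]+q[3]+q[5];r=np.hypot(*o['ee_pos'][:2])
print(r,o['ee_pos'][2]) 
E=[(.3217,1.7733,3.144,649.6,238.35),(.4283,1.0879,3.1415,649.2,561.3),(a,b,c,r,o['ee_pos'][2])]
A=[];y=[]
for a,b,c,r,z in E:
  A+= [[0,np.sin(a),np.sin(b),np.sin(c)],[1,np.cos(a),np.cos(b),np.cos(c)]];y+=[r,z]
s=np.linalg.lstsq(np.array(A),np.array(y),rcond=None);print(s[0],np.array(A)@s[0]-y)
"
```

```text
time_s 1.6
joint_pos [ 1.1657208  -0.24776381 -0.05182389  1.24634663  0.05931628  0.91489802
 -0.06638173]
ee_pos [ 252.93736829 -596.78733878  863.09856581]
orientation [1.88266257 0.38255717 0.2701273 ]
[[ 0.921  0.131  0.368]
 [ 0.39  -0.308 -0.868]
 [-0.     0.942 -0.335]]
648.1762414678913 863.0985658068294
[248.93297446 469.46650757 512.66168169 352.81152359] [ 0.17249631  0.04722786 -0.14541653 -0.064951   -0.01203928  0.01772314]
```

Call:
move_arm(
  twist=[
    [-7,0,0],
    [-7,0,0],
    [-6,0,0],
    [0,0,0],
    [0,0,0],
    [0,0,0],
    [0,0,0],
    [0,0,0],
    [0,0,0],
  ],
  delta_pos=[
    [0,0.019,-0.026],
    [0,0.022,-0.024],
    [0,0.025,-0.021],
    [0,0.027,-0.018],
    [0,0.027,-0.018],
    [0,0.027,-0.018],
    [0,0.027,-0.018],
    [0,0.027,-0.018],
    [0,0,0],
  ],
  claw=[0.4,0.4,0.4,0.4,0.4,0.4,0.4,0.4,0.4],
)

```text
time_s: 2.35
ee_pos: [213.0, -504.6, 1115.4]
orientation: [1.563, 0.319, 0.314]
force: [-1.5, 1.7, 2.9]
opening: 34.2
gripper_force: 0.0
```

```bash
cat > st.py <<'E'
from h import *
from scipy.spatial.transform import Rotation as Rn
o=robot.get_obs(); M=Rn.from_rotvec(o['orientation']).as_matrix()
print(o['time_s'],o['joint_pos'].round(3),o['ee_pos'].round(1),'F',o['force'].round(1),'T',o['wrist_torque'].round(2),'op',round(o['opening'],1),o['gripper_force'])
p=o['ee_pos'];print('r',np.hypot(p[0],p[1]).round(1),'az',np.degrees(np.arctan2(p[1],p[0])).round(1));print(M.round(3))
w=p-352.8*M[:,2]; print('wrist',w.round()); q=o['joint_pos']
az=-q[0]; e=np.array([469.5*np.sin(q[1])*np.cos(az),469.5*np.sin(q[1])*np.sin(az),249+469.5*np.cos(q[1])]); print('elbow',e.round())
# clearance of forearm and upper-tool axes to clamp rod and vertical rod
def seg(a,b,c,d):
    s=np.linspace(0,1,201); A=a+s[:,None]*(b-a);C=c+s[:,None]*(d-c); D=np.linalg.norm(A[:,None]-C[None],axis=2);return D.min().round()
R0,R1=np.array([340,0,0.]),np.array([340,0,850.]); C0,C1=np.array([361,97,530.]),np.array([361,-240,530.])
for n,a,b in(('fore',e,w),('tool',w,p)): print(n,'rod',seg(a,b,R0,R1),'clamp',seg(a,b,C0,C1))
E
python3 st.py
```

```text
2.35 [ 1.252 -0.226 -0.107  0.852  0.025  0.958 -0.039] [ 213.  -504.6 1115.4] F [-1.5  1.7  2.9] T [ 0.82  0.34 -0.02] op 34.2 0.0
r 547.7 az -67.1
[[ 0.92   0.006  0.391]
 [ 0.392 -0.014 -0.92 ]
 [ 0.     1.    -0.015]]
wrist [  75. -180. 1121.]
elbow [-33. 100. 707.]
fore rod 328.0 clamp 432.0
tool rod 420.0 clamp 635.0
```

Call:
move_arm(
  twist=[
    [0,4.3,0],
    [0,4.3,0],
    [0,4.3,0],
    [0,4.3,0],
    [0,4.3,0],
    [0,4.3,0],
    [0,4.3,0],
    [0,4.3,0],
    [0,4.3,0],
    [0,4.3,0],
  ],
  delta_pos=[
    [0.041,0,-0.0015],
    [0.041,0,-0.0015],
    [0.041,0,-0.0015],
    [0.041,0,-0.0015],
    [0.041,0,-0.0015],
    [0.041,0,-0.0015],
    [0.041,0,-0.0015],
    [0.041,0,-0.0015],
    [0.041,0,-0.0015],
    [0.041,0,-0.0015],
  ],
  claw=[0.4,0.4,0.4,0.4,0.4,0.4,0.4,0.4,0.4,0.4],
)

```text
time_s: 3.18
ee_pos: [503.3, -229.6, 1108.5]
orientation: [1.41, 0.899, 0.907]
force: [0.4, 0.2, 0.1]
opening: 34.4
gripper_force: 0.0
```

```bash
python3 st.py
```

```text
3.1833 [ 0.938 -0.231 -0.315  0.857 -0.267  0.96   0.067] [ 503.3 -229.6 1108.5] F [0.4 0.2 0.1] T [ 0.46  0.99 -0.02] op 34.4 0.0
r 553.2 az -24.5
[[ 0.403  0.014  0.915]
 [ 0.915 -0.029 -0.402]
 [ 0.021  0.999 -0.024]]
wrist [ 180.  -88. 1117.]
elbow [-64.  87. 706.]
fore rod 275.0 clamp 455.0
tool rod 301.0 clamp 582.0
```

Call:
move_arm(
  twist=[
    [0,4.3,0],
    [0,4.3,0],
    [0,4.3,0],
    [0,4.3,0],
    [0,4.3,0],
    [0,4.3,0],
    [0,4.3,0],
    [0,4.3,0],
    [0,4.3,0],
    [0,4.3,0],
  ],
  delta_pos=[
    [0.041,0,-0.0015],
    [0.041,0,-0.0015],
    [0.041,0,-0.0015],
    [0.041,0,-0.0015],
    [0.041,0,-0.0015],
    [0.041,0,-0.0015],
    [0.041,0,-0.0015],
    [0.041,0,-0.0015],
    [0.041,0,-0.0015],
    [0.041,0,-0.0015],
  ],
  claw=[0.4,0.4,0.4,0.4,0.4,0.4,0.4,0.4,0.4,0.4],
)

```text
time_s: 4.02
ee_pos: [519.5, 171.4, 1119.8]
orientation: [1.06, 1.445, 1.472]
force: [-0.2, 0.5, 0.1]
opening: 34.1
gripper_force: 0.0
```

Call:
move_arm(
  twist=[
    [0,4.3,0],
    [0,4.3,0],
    [0,4.3,0],
    [0,4.3,0],
    [0,4.3,0],
  ],
  delta_pos=[
    [0.041,0,-0.0015],
    [0.041,0,-0.0015],
    [0.041,0,-0.0015],
    [0.041,0,-0.0015],
    [0.041,0,-0.0015],
  ],
  claw=[0.4,0.4,0.4,0.4,0.4],
)

```text
time_s: 4.43
ee_pos: [417.6, 348.2, 1126.0]
orientation: [0.81, 1.7, 1.736]
force: [0.7, -0.2, 0.2]
opening: 33.9
gripper_force: 0.0
```

```bash
python3 st.py
```

```text
4.4333 [ 0.39  -0.28  -0.531  0.83  -0.702  1.009  0.221] [ 417.6  348.2 1126. ] F [ 0.7 -0.2  0.2] T [-0.72  0.82  0.01] op 33.9 0.0
r 543.7 az 39.8
[[-0.653  0.014  0.758]
 [ 0.757 -0.028  0.653]
 [ 0.03   1.     0.008]]
wrist [ 150.  118. 1123.]
elbow [-120.   49.  700.]
fore rod 323.0 clamp 497.0
tool rod 347.0 clamp 614.0
```

Call:
move_arm(
  twist=[
    [7,0,0],
    [7,0,0],
    [7,0,0],
    [7,0,0],
    [7,0,0],
    [7,0,0],
    [7,0,0],
    [7,0,0],
    [7,0,0],
    [7,0,0],
  ],
  delta_pos=[
    [0,-0.03,-0.005],
    [0,-0.031,-0.001],
    [0,-0.03,0.002],
    [0,-0.03,0.006],
    [0,-0.028,0.01],
    [0,-0.028,0.013],
    [0,-0.025,0.016],
    [0,-0.024,0.02],
    [0,-0.021,0.022],
    [0,-0.018,0.025],
  ],
  claw=[0.4,0.4,0.4,0.4,0.4,0.4,0.4,0.4,0.4,0.4],
)

```text
time_s: 5.27
ee_pos: [399.5, 337.4, 940.1]
orientation: [1.072, 2.396, 1.041]
force: [0.0, -1.7, 1.0]
opening: 34.1
gripper_force: 0.0
```

```bash
python3 st.py
```

```text
5.2667 [-0.229  0.186 -1.175  0.284  0.638  1.939 -0.103] [399.5 337.4 940.1] F [ 0.  -1.7  1. ] T [-0.58  0.52 -0.11] op 34.1 0.0
r 522.9 az 40.2
[[-0.669  0.513  0.538]
 [ 0.743  0.454  0.491]
 [ 0.008  0.729 -0.685]]
wrist [ 210.  164. 1182.]
elbow [ 85.  20. 710.]
fore rod 224.0 clamp 330.0
tool rod 327.0 clamp 477.0
```

Call:
move_arm(
  twist=[
    [0,0,0],
    [0,0,0],
    [0,0,0],
    [0,0,0],
    [0,0,0],
    [0,0,0],
    [0,0,0],
    [0,0,0],
  ],
  delta_pos=[
    [0,-0.029,0.027],
    [0,-0.029,0.027],
    [0,-0.029,0.027],
    [0,-0.029,0.027],
    [0,-0.029,0.027],
    [0,-0.029,0.027],
    [0,-0.029,0.027],
    [0,-0.029,0.027],
  ],
  claw=[0.4,0.4,0.4,0.4,0.4,0.4,0.4,0.4],
)

```text
time_s: 5.93
ee_pos: [371.0, 314.1, 819.6]
orientation: [0.97, 2.419, 0.934]
force: [1.8, -1.3, -1.8]
opening: 34.4
gripper_force: 0.0
```

```bash
python3 st.py
```

```text
5.9333 [ 0.135 -0.297 -0.494  1.013 -0.337  1.61   0.26 ] [371.  314.1 819.6] F [ 1.8 -1.3 -1.8] T [-0.65  0.63 -0.1 ] op 34.4 0.0
r 486.1 az 40.3
[[-0.694  0.468  0.547]
 [ 0.714  0.543  0.442]
 [-0.09   0.697 -0.711]]
wrist [ 178.  158. 1071.]
elbow [-136.   19.  698.]
fore rod 298.0 clamp 488.0
tool rod 263.0 clamp 362.0
```

Call:
move_arm(
  twist=[
    [0,0,0],
    [0,0,0],
    [0,0,0],
    [0,0,0],
    [0,0,0],
    [0,0,0],
    [0,0,0],
  ],
  delta_pos=[
    [0,-0.008,0.035],
    [0,-0.008,0.035],
    [0,-0.008,0.035],
    [0,-0.008,0.035],
    [0,-0.01,0.03],
    [0,-0.015,0.03],
    [0,-0.015,0.03],
  ],
  claw=[0.4,0.4,0.4,0.4,0.4,0.4,0.4],
)

```text
time_s: 6.52
ee_pos: [459.7, 386.3, 613.9]
orientation: [0.945, 2.42, 0.949]
force: [-0.3, -0.8, 0.4]
opening: 33.7
gripper_force: 0.0
```

```bash
python3 st.py
```

```text
6.5167 [-0.386 -0.297 -0.267  1.532 -0.101  1.105  0.159] [459.7 386.3 613.9] F [-0.3 -0.8  0.4] T [-0.44  0.6  -0.03] op 33.7 0.0
r 600.4 az 40.0
[[-0.705  0.451  0.547]
 [ 0.703  0.548  0.454]
 [-0.095  0.705 -0.703]]
wrist [267. 226. 862.]
elbow [-127.  -52.  698.]
fore rod 227.0 clamp 353.0
tool rod 238.0 clamp 291.0
```

Call:
move_arm(
  twist=[
    [6.5,1,0],
    [6.5,1,0],
    [6.5,1,0],
    [6.5,0,0],
    [6.5,0,0],
    [6.5,0,0],
    [6,0,0],
  ],
  delta_pos=[
    [0,-0.029,0.013],
    [0,-0.027,0.017],
    [0,-0.025,0.02],
    [0,-0.023,0.022],
    [0,-0.02,0.025],
    [0,-0.017,0.027],
    [0,-0.014,0.029],
  ],
  claw=[0.4,0.4,0.4,0.4,0.4,0.4,0.4],
)

```text
time_s: 7.1
ee_pos: [416.5, 321.3, 405.6]
orientation: [1.139, 2.876, -0.036]
force: [0.5, 0.4, -0.7]
opening: 34.3
gripper_force: 0.0
```

```bash
python3 st.py
```

```text
7.1 [-0.409  0.04  -0.345  1.454  0.067  1.65   0.067] [416.5 321.3 405.6] F [ 0.5  0.4 -0.7] T [0.04 0.05 0.02] op 34.3 0.0
r 526.0 az 37.6
[[-0.728  0.685  0.036]
 [ 0.684  0.729 -0.039]
 [-0.053 -0.004 -0.999]]
wrist [404. 335. 758.]
elbow [ 17.   7. 718.]
fore rod 214.0 clamp 262.0
tool rod 330.0 clamp 235.0
```

```bash
python3 - <<'E'
from h import *
p,d=robot.grab_frame("top"); s,ds=robot.grab_frame("scene")
cv2.imwrite("pics/b.png",np.hstack([cv2.resize(p[:,100:500],(400,400)),cv2.resize(s[:,0:400],(400,400))])); np.savez("b.npz",p=p,d=d,s=s,ds=ds)
E
```

```text
(no output)
```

View pics/b.png

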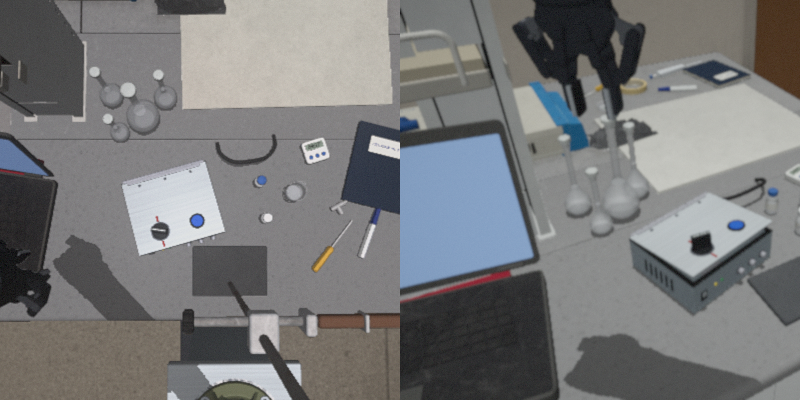

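The combined view shows the gripper at left (20,280), the clamp's black end at (187,320) on the top crop, and the instrument unchanged. The forearm's shadow is about 110 mm wide. I'll tilt the wrist about 13° towards +y so the forearm clears the clamp.

```bash
cat > plan.py <<'E'
from h import *
from scipy.spatial.transform import Rotation as Rn
def target(yaw,tilt_az,tilt):
    a,t=np.radians(tilt_az),np.radians(tilt)
    z=-np.array([np.sin(t)*np.cos(a),np.sin(t)*np.sin(a),np.cos(t)])
    y=np.array([np.cos(np.radians(yaw)),np.sin(np.radians(yaw)),0]); y-=z*(z@y); y/=np.linalg.norm(y)
    return Rn.from_matrix(np.c_[np.cross(y,z),y,z])
def rows(p1,R1,n=None,start=None):
    o=robot.get_obs(); p0,R0=(o['ee_pos'],Rn.from_rotvec(o['orientation'])) if start is None else start
    p1=np.array(p1,float); rv=(R0.inv()*R1).as_rotvec(degrees=True)
    m=max(np.abs(rv).max()/7,np.linalg.norm(rv)/7.1,np.linalg.norm(p1-p0)/40); n=n or int(np.ceil(m))
    print("n",n,"per-row twist",(rv/n).round(2).tolist())
    ds=[]
    for i in range(n):
        R=R0*Rn.from_rotvec(rv*i/n,degrees=True); ds.append((R.inv().apply((p1-p0)/n)/1000).round(4).tolist())
    print(ds)
E
python3 -c "
from plan import *
rows([469,168.5,190],target(-4.3,90,13))"
```

```text
n 8 per-row twist [0.68, -1.19, 6.34]
[[-0.0165, -0.0091, 0.0272], [-0.0168, -0.0069, 0.0276], [-0.0169, -0.0047, 0.028], [-0.0167, -0.0025, 0.0284], [-0.0163, -0.0003, 0.0288], [-0.0156, 0.0018, 0.0291], [-0.0147, 0.0038, 0.0294], [-0.0135, 0.0057, 0.0296]]
```

Call:
move_arm(
  twist=[
    [0.7,-1.2,6.3],
    [0.7,-1.2,6.3],
    [0.7,-1.2,6.3],
    [0.7,-1.2,6.3],
    [0.7,-1.2,6.3],
    [0.7,-1.2,6.3],
    [0.7,-1.2,6.3],
    [0.7,-1.2,6.3],
    [0,0,0],
  ],
  delta_pos=[
    [-0.0165,-0.009,0.027],
    [-0.017,-0.007,0.0275],
    [-0.017,-0.005,0.028],
    [-0.0165,-0.0025,0.0285],
    [-0.016,0,0.029],
    [-0.0155,0.002,0.029],
    [-0.015,0.004,0.0295],
    [-0.0135,0.006,0.0295],
    [0,0,0],
  ],
  claw=[0.4,0.4,0.4,0.4,0.4,0.4,0.4,0.4,0.4],
)

```text
time_s: 7.95
ee_pos: [472.1, 165.7, 193.4]
orientation: [2.177, 2.013, -0.223]
force: [0.3, -1.0, -1.1]
opening: 34.2
gripper_force: 0.0
```

```bash
python3 st.py; python3 -c "
from plan import *
rows([469,168.5,106],target(-4.3,90,13))
p,d=robot.grab_frame('scene');q,_=robot.grab_frame('top')
cv2.imwrite('pics/c.png',np.hstack([cv2.resize(p[170:320,200:400],(800,600),interpolation=2)[:,100:600],cv2.resize(q[190:340,200:300],(300,450))[:450] if 0 else cv2.resize(q[190:340,220:320],(300,600))]))"
```

```text
7.95 [-0.316  0.113 -0.227  1.815  0.226  1.337 -0.687] [472.1 165.7 193.4] F [ 0.3 -1.  -1.1] T [ 0.18  0.06 -0.04] op 34.2 0.0
r 500.3 az 19.3
[[ 0.079  0.997  0.004]
 [ 0.972 -0.076 -0.223]
 [-0.222  0.022 -0.975]]
wrist [471. 244. 537.]
elbow [ 50.  16. 716.]
fore rod 153.0 clamp 101.0
tool rod 212.0 clamp 179.0
n 3 per-row twist [0.08, -0.05, -0.11]
[[0.0073, -0.0017, 0.0282], [0.0073, -0.0017, 0.0282], [0.0074, -0.0016, 0.0282]]
```

View pics/c.png

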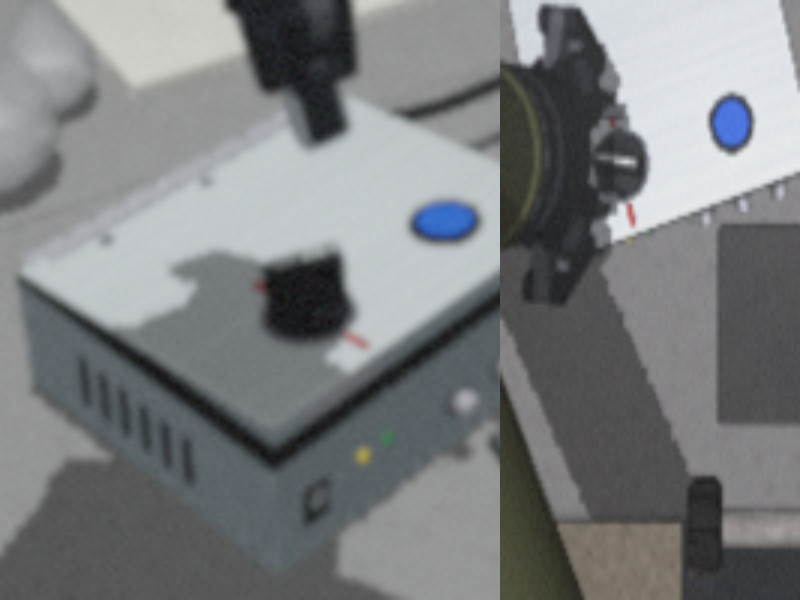

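The left panel shows a finger above the fastener. The top panel shows the jaws straddling the fastener at (622,162) and the forearm clear of the clamp end at (703,520). Descending.

Call:
move_arm(
  twist=[
    [0,0,0],
    [0,0,0],
    [0,0,0],
    [0,0,0],
    [0,0,0],
  ],
  delta_pos=[
    [0.006,-0.001,0.021],
    [0.006,-0.001,0.021],
    [0.005,-0.001,0.021],
    [0.005,-0.001,0.021],
    [0,0,0],
  ],
  claw=[0.4,0.4,0.4,0.4,0.4],
)

```text
time_s: 8.47
ee_pos: [469.5, 175.2, 109.1]
orientation: [2.166, 2.028, -0.215]
force: [-1.4, -0.5, -0.3]
opening: 34.0
gripper_force: 0.0
```

```bash
python3 st.py; python3 -c "
from plan import *
rows([469,168.5,106],target(-4.3,90,13))"
```

```text
8.4667 [-0.331  0.194 -0.235  1.904  0.255  1.173 -0.744] [469.5 175.2 109.1] F [-1.4 -0.5 -0.3] T [ 0.24  0.05 -0.01] op 34.0 0.0
r 501.1 az 20.5
[[ 0.067  0.998  0.008]
 [ 0.974 -0.063 -0.218]
 [-0.217  0.023 -0.976]]
wrist [467. 252. 453.]
elbow [ 86.  29. 710.]
fore rod 154.0 clamp 83.0
tool rod 218.0 clamp 203.0
n 1 per-row twist [0.45, -0.42, 0.36]
[[-0.0058, -0.0002, 0.0045]]
```

Call:
move_arm(
  twist=[
    [0.3,-0.3,0.3],
    [0,0,0],
    [0,0,0],
    [0,0,0],
    [0,0,0],
    [0,0,0],
  ],
  delta_pos=[
    [-0.006,0,0.003],
    [0,0,0],
    [0,0,0],
    [0,0,0],
    [0,0,0],
    [0,0,0],
  ],
  claw=[0.3,0.2,0.2,0.2,0.2,0.2],
)

```text
time_s: 8.97
ee_pos: [470.4, 167.6, 109.8]
orientation: [2.174, 2.016, -0.224]
force: [-4.6, -0.6, 3.9]
opening: 17.1
gripper_force: 2.6
```

```bash
python3 st.py
```

```text
8.9667 [-0.325  0.193 -0.229  1.905  0.257  1.178 -0.742] [470.4 167.6 109.8] F [-4.6 -0.6  3.9] T [-0.15  1.13 -0.29] op 17.1 2.6254116831114516
r 499.4 az 19.6
[[ 0.076  0.997  0.004]
 [ 0.972 -0.073 -0.224]
 [-0.223  0.021 -0.975]]
wrist [469. 247. 454.]
elbow [ 85.  29. 710.]
fore rod 151.0 clamp 79.0
tool rod 212.0 clamp 200.0
```

Call:
move_arm(
  twist=[
    [0,0,0],
    [0,0,0],
    [0,0,0],
  ],
  delta_pos=[
    [0,-0.003,-0.002],
    [0,0,0],
    [0,0,0],
  ],
  claw=[0.2,0.2,0.2],
)

```text
time_s: 9.22
ee_pos: [468.6, 168.6, 111.3]
orientation: [2.174, 2.016, -0.22]
force: [1.2, -0.5, 0.7]
opening: 17.3
gripper_force: 0.0
```

Call:
move_arm(
  twist=[
    [0,0,7],
    [0,0,7],
    [0,0,7],
    [0,0,7],
    [0,0,7],
    [0,0,7],
    [0,0,7],
    [0,0,7],
    [0,0,7],
    [0,0,7],
  ],
  delta_pos=[
    [0,0,0],
    [0,0,0],
    [0,0,0],
    [0,0,0],
    [0,0,0],
    [0,0,0],
    [0,0,0],
    [0,0,0],
    [0,0,0],
    [0,0,0],
  ],
  claw=[0.2,0.2,0.2,0.2,0.2,0.2,0.2,0.2,0.2,0.2],
)

```text
time_s: 10.05
ee_pos: [467.3, 168.6, 110.4]
orientation: [2.891, 0.39, -0.039]
force: [-1.6, 0.6, 0.8]
opening: 16.7
gripper_force: 2.4
```

```bash
python3 st.py;python3 -c "
from plan import *
q,d=robot.grab_frame('top');p,_=robot.grab_frame('scene');np.savez('d.npz',p=q,d=d)
cv2.imwrite('pics/d.png',np.hstack([cv2.resize(q[200:260,230:310],(480,360),interpolation=2),cv2.resize(p[200:290,260:340],(320,360),interpolation=2)]))"
```

```text
10.05 [-0.421  0.182 -0.128  1.913  0.235  1.174 -1.956] [467.3 168.6 110.4] F [-1.6  0.6  0.8] T [ 0.41  0.45 -0.04] op 16.7 2.4391844753699843
r 496.8 az 19.8
[[ 0.964  0.264  0.004]
 [ 0.258 -0.94  -0.223]
 [-0.056  0.216 -0.975]]
wrist [466. 247. 454.]
elbow [ 78.  35. 711.]
fore rod 156.0 clamp 83.0
tool rod 211.0 clamp 198.0
```

View pics/d.png

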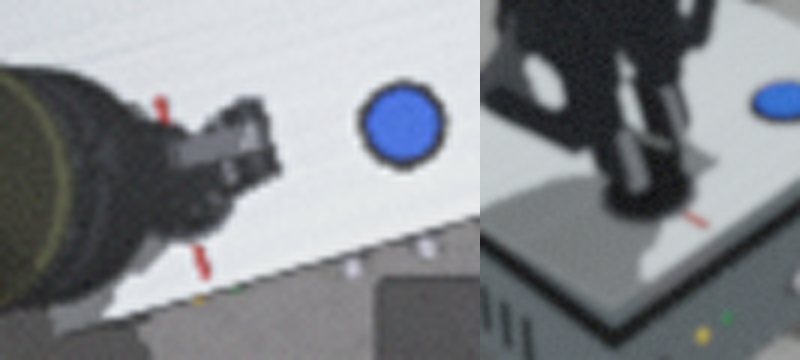

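The top view shows the jaws along the red marks ((162,110) to (203,262)), with the bar hidden between them. The tool x heading is 15°, matching the marks. I'll squeeze to square up the bar, then open and look.

Call:
move_arm(
  twist=[
    [0,0,1],
    [0,0,0],
    [0,0,0],
    [0,0,0],
  ],
  delta_pos=[
    [0,0,0],
    [0,0,0],
    [0,0,0],
    [0,0,0],
  ],
  claw=[0.17,0.15,0.13,0.13],
)

```text
time_s: 10.48
ee_pos: [467.4, 169.0, 110.5]
orientation: [2.894, 0.375, -0.036]
force: [-1.9, 3.0, 0.4]
opening: 11.9
gripper_force: 31.4
```

```bash
python3 st.py
```

```text
10.4833 [-0.421  0.182 -0.128  1.913  0.235  1.174 -1.966] [467.4 169.  110.5] F [-1.9  3.   0.4] T [ 1.29  0.59 -0.12] op 11.9 31.44852729576087
r 497.0 az 19.9
[[ 0.967  0.254  0.004]
 [ 0.249 -0.943 -0.223]
 [-0.053  0.216 -0.975]]
wrist [466. 248. 454.]
elbow [ 77.  35. 711.]
fore rod 157.0 clamp 83.0
tool rod 212.0 clamp 198.0
```

Call:
move_arm(
  twist=[
    [0,0,0],
    [0,0,0],
    [0,0,0],
    [0,0,0],
    [0,0,0],
    [0,0,0],
    [0,0,0],
    [0,0,0],
    [0,0,0],
  ],
  delta_pos=[
    [0,0,0],
    [0,0,0],
    [0,0,-0.01],
    [0,0,-0.025],
    [0,0,-0.03],
    [0,0,-0.03],
    [0,0,-0.03],
    [0,0,-0.03],
    [0,0,0],
  ],
  claw=[0.3,0.4,0.4,0.4,0.4,0.4,0.3,0.2,0.1],
)

```text
time_s: 11.23
ee_pos: [469.6, 205.3, 268.7]
orientation: [2.897, 0.373, -0.021]
force: [-0.4, 0.4, 0.1]
opening: 8.8
gripper_force: 0.0
```

```bash
python3 st.py;python3 -c "
from plan import *
q,d=robot.grab_frame('top');p,_=robot.grab_frame('scene');np.savez('e.npz',p=q,d=d)
cv2.imwrite('pics/e.png',np.hstack([cv2.resize(q[200:260,230:310],(480,360),interpolation=2),cv2.resize(p[200:290,260:340],(320,360),interpolation=2)]))"
```

```text
11.2333 [-0.453  0.092 -0.151  1.682  0.204  1.485 -1.948] [469.6 205.3 268.7] F [-0.4  0.4  0.1] T [ 0.25 -0.02  0.02] op 8.8 0.0
r 512.5 az 23.6
[[ 0.968  0.252  0.014]
 [ 0.249 -0.944 -0.219]
 [-0.042  0.215 -0.976]]
wrist [465. 282. 613.]
elbow [ 39.  19. 717.]
fore rod 175.0 clamp 157.0
tool rod 243.0 clamp 194.0
```

View pics/e.png

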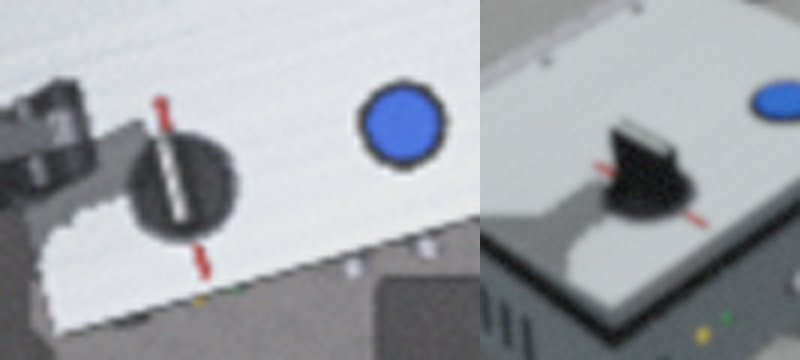

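The slot line runs from (164,135) to (182,218), within about 2° of the red marks ((160,98) to (205,278)). The panel is still raised, so the fastener is done. Next I go to a hover over the pad with closed fingers, tilted away from the clamp.

```bash
python3 -c "
from plan import *
e=np.load('e.npz')
b,_=blobs('top',e['p'],(105,120,50),(130,255,255),(270,200,335,250)); print(b,[plane('top',*c,88.5).round(1) for c,a in b])
R=target(15.5,105.5,24); c=np.array([489.5,87.5,135]); p=c-8*R.as_matrix()[:,2]-7*R.as_matrix()[:,0]
print(p.round(1),R.as_matrix().round(2).tolist(),'wrist',(p-352.8*R.as_matrix()[:,2]).round())
rows(p,R)"
```

```text
[(array([296.69911504, 220.30973451]), np.int32(113))] [array([490. ,  87.9,  88.5])]
[490.3  84.5 145.2] [[-0.24, 0.96, 0.11], [0.88, 0.27, -0.39], [-0.41, 0.0, -0.91]] wrist [452. 223. 467.]
n 13 per-row twist [-0.88, -0.51, -6.91]
[[-0.0001, 0.0071, 0.0109], [-0.0009, 0.0068, 0.011], [-0.0016, 0.0065, 0.0111], [-0.0022, 0.0061, 0.0112], [-0.0029, 0.0056, 0.0114], [-0.0034, 0.0051, 0.0115], [-0.0039, 0.0045, 0.0116], [-0.0043, 0.0038, 0.0117], [-0.0046, 0.0031, 0.0118], [-0.0048, 0.0023, 0.0119], [-0.0049, 0.0016, 0.0119], [-0.005, 0.0008, 0.012], [-0.0049, -0.0, 0.012]]
```

Call:
move_arm(
  twist=[
    [-0.9,-0.5,-6.9],
    [-0.9,-0.5,-6.9],
    [-0.9,-0.5,-6.9],
    [-0.9,-0.5,-6.9],
    [-0.9,-0.5,-6.9],
    [-0.9,-0.5,-6.9],
    [-0.9,-0.5,-6.9],
    [-0.9,-0.5,-6.9],
    [-0.9,-0.5,-6.9],
    [-0.9,-0.5,-6.9],
  ],
  delta_pos=[
    [0,0.007,0.011],
    [-0.001,0.007,0.011],
    [-0.0015,0.0065,0.011],
    [-0.002,0.006,0.011],
    [-0.003,0.0055,0.0115],
    [-0.0035,0.005,0.0115],
    [-0.004,0.0045,0.0115],
    [-0.0045,0.004,0.0115],
    [-0.0045,0.003,0.012],
    [-0.005,0.0025,0.012],
  ],
  claw=[0,0,0,0,0,0,0,0,0,0],
)

```text
time_s: 12.17
ee_pos: [483.5, 109.4, 169.2]
orientation: [2.071, 1.882, -0.304]
force: [0.9, -0.3, 1.0]
opening: 0.2
gripper_force: 0.0
```

```bash
python3 st.py; python3 -c "
from plan import *
rows([490.3,84.5,145],target(15.5,105.5,24))"
```

```text
12.1667 [-0.37   0.129 -0.174  1.884  0.398  1.307 -0.779] [483.5 109.4 169.2] F [ 0.9 -0.3  1. ] T [ 0.3   0.02 -0.  ] op 0.2 0.0
r 495.7 az 12.8
[[ 0.106  0.992  0.06 ]
 [ 0.923 -0.076 -0.377]
 [-0.369  0.096 -0.924]]
wrist [462. 242. 495.]
elbow [ 56.  22. 715.]
fore rod 155.0 clamp 87.0
tool rod 180.0 clamp 180.0
n 3 per-row twist [-0.91, -0.41, -6.81]
[[-0.0044, 0.0021, 0.0107], [-0.0046, 0.0014, 0.0108], [-0.0046, 0.0007, 0.0108]]
```

Call:
move_arm(
  twist=[
    [-0.9,-0.4,-6.8],
    [-0.9,-0.4,-6.8],
    [-0.9,-0.4,-6.8],
    [0,0,0],
  ],
  delta_pos=[
    [-0.0045,0.002,0.01],
    [-0.0045,0.0015,0.01],
    [-0.0045,0.0005,0.01],
    [0,0,0],
  ],
  claw=[0,0,0,0],
)

```text
time_s: 12.5
ee_pos: [488.4, 84.0, 146.1]
orientation: [1.693, 2.215, -0.362]
force: [-0.9, -0.6, -0.6]
opening: -0.1
gripper_force: 0.0
```

```bash
python3 st.py; python3 -c "
from plan import *
R=target(15.5,105.5,24); c=np.array([489.5,87.5,95]); p=c-8*R.as_matrix()[:,2]-7*R.as_matrix()[:,0]
print(p);rows(p,R)
p,_=robot.grab_frame('scene');q,_=robot.grab_frame('top')
cv2.imwrite('pics/f.png',np.hstack([cv2.resize(p[170:290,260:400],(467,400)),cv2.resize(q[180:280,230:330],(333,400)) if 0 else cv2.resize(q[190:340,220:345],(333,400))]))"
```

```text
12.5 [-0.34   0.12  -0.18   1.954  0.455  1.221 -0.445] [488.4  84.  146.1] F [-0.9 -0.6 -0.6] T [ 0.42  0.12 -0.06] op -0.1 0.0
r 495.6 az 9.8
[[-0.24   0.965  0.105]
 [ 0.881  0.262 -0.393]
 [-0.407 -0.002 -0.914]]
wrist [452. 223. 468.]
elbow [ 53.  19. 715.]
fore rod 147.0 clamp 72.0
tool rod 171.0 clamp 167.0
[490.33937571  84.47330896 105.15552016]
n 2 per-row twist [-0.12, -0.0, -0.12]
[[0.0083, 0.001, 0.0187], [0.0083, 0.001, 0.0187]]
```

View pics/f.png

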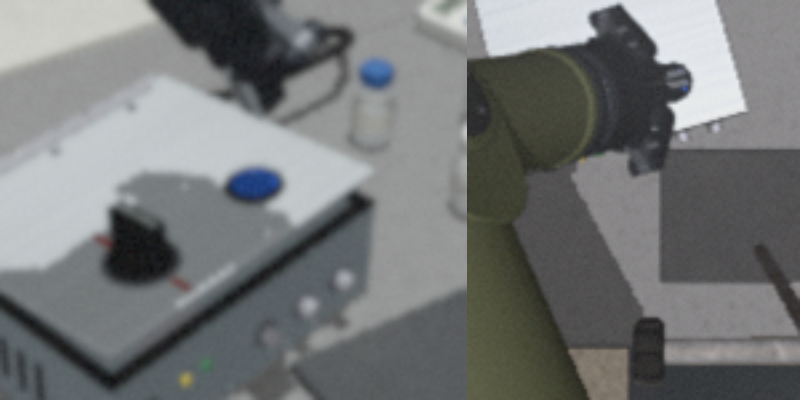

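The fingertips hover over the pad (top panel (683,80)), and the forearm (about 575 px) clears the clamp end (about 635 px). The fastener is still in line. Descending to just above the pad.

Call:
move_arm(
  twist=[
    [0,0,0],
    [0,0,0],
    [0,0,0],
    [0,0,0],
  ],
  delta_pos=[
    [0.006,0.001,0.0125],
    [0.006,0.001,0.0125],
    [0.005,0,0.0125],
    [0,0,0],
  ],
  claw=[0,0,0,0],
)

```text
time_s: 12.93
ee_pos: [490.4, 87.4, 103.8]
orientation: [1.695, 2.215, -0.36]
force: [-0.7, 0.6, 0.3]
opening: -0.0
gripper_force: 0.0
```

```bash
python3 st.py
```

```text
12.9333 [-0.347  0.177 -0.179  1.984  0.479  1.146 -0.497] [490.4  87.4 103.8] F [-0.7  0.6  0.3] T [0.39 0.11 0.01] op -0.0 0.0
r 498.1 az 10.1
[[-0.239  0.965  0.104]
 [ 0.882  0.261 -0.391]
 [-0.405 -0.002 -0.914]]
wrist [454. 225. 426.]
elbow [ 78.  28. 711.]
fore rod 147.0 clamp 71.0
tool rod 174.0 clamp 189.0
```

Call:
move_arm(
  twist=[
    [0,0,0],
    [0,0,0],
    [0,0,0],
    [0,0,0],
    [0,0,0],
  ],
  delta_pos=[
    [-0.0035,-0.001,0.0015],
    [0.0015,0,0.0035],
    [0.0015,0,0.0035],
    [0.0015,0,0.0035],
    [0,0,0],
  ],
  claw=[0,0,0,0,0],
)

```text
time_s: 13.35
ee_pos: [492.7, 83.9, 96.1]
orientation: [1.694, 2.212, -0.353]
force: [-0.2, -1.3, 4.0]
opening: -0.0
gripper_force: 1.7
```

```bash
python3 st.py
```

```text
13.35 [-0.343  0.184 -0.176  1.994  0.487  1.124 -0.503] [492.7  83.9  96.1] F [-0.2 -1.3  4. ] T [ 0.06  0.19 -0.03] op -0.0 1.6804164997301996
r 499.8 az 9.7
[[-0.238  0.965  0.11 ]
 [ 0.883  0.262 -0.39 ]
 [-0.405  0.004 -0.914]]
wrist [454. 221. 419.]
elbow [ 81.  29. 711.]
fore rod 145.0 clamp 69.0
tool rod 174.0 clamp 191.0
```

Call:
move_arm(
  twist=[
    [0,0,0],
    [0,0,0],
    [0,0,0],
    [0,0,0],
  ],
  delta_pos=[
    [0.001,-0.0005,0.0025],
    [0.001,-0.0005,0.0025],
    [0.001,0,0.0025],
    [0,0,0],
  ],
  claw=[0,0,0,0],
)

```text
time_s: 13.68
ee_pos: [491.9, 83.6, 88.0]
orientation: [1.694, 2.213, -0.353]
force: [-1.4, -0.2, 5.7]
opening: 0.1
gripper_force: 2.6
```

Call:
move_arm(
  twist=[
    [0,0,0],
    [0,0,0],
  ],
  delta_pos=[
    [0.001,0,0.002],
    [0,0,0],
  ],
  claw=[0,0],
)

```text
time_s: 13.85
ee_pos: [491.8, 83.6, 86.0]
orientation: [1.694, 2.212, -0.353]
force: [-1.2, -0.3, 5.1]
opening: 0.1
gripper_force: 2.9
```

Call:
move_arm(
  twist=[
    [0,0,0],
    [0,0,0],
    [0,0,0],
  ],
  delta_pos=[
    [0.0005,0,0.0015],
    [0,0,0],
    [0,0,0],
  ],
  claw=[0,0,0],
)

```text
time_s: 14.1
ee_pos: [491.8, 83.5, 84.6]
orientation: [1.694, 2.213, -0.353]
force: [-1.8, -0.4, 6.9]
opening: -0.2
gripper_force: 3.0
```

Call:
move_arm(
  twist=[
    [0,0,0],
    [0,0,0],
    [0,0,0],
  ],
  delta_pos=[
    [0.0005,0,0.0015],
    [0,0,0],
    [0,0,0],
  ],
  claw=[0,0,0],
)

```text
time_s: 14.35
ee_pos: [491.9, 83.5, 84.0]
orientation: [1.694, 2.212, -0.353]
force: [-3.3, -0.3, 11.3]
opening: 0.2
gripper_force: 6.0
```

Call:
move_arm(
  twist=[
    [0,0,0],
    [0,0,0],
    [0,0,0],
  ],
  delta_pos=[
    [0.0005,0,0.0015],
    [0,0,0],
    [0,0,0],
  ],
  claw=[0,0,0],
)

```text
time_s: 14.6
ee_pos: [491.9, 83.5, 83.6]
orientation: [1.694, 2.211, -0.354]
force: [-8.2, 1.1, 19.0]
opening: 0.3
gripper_force: 9.7
```

```bash
python3 st.py;python3 -c "
from plan import *
p,_=robot.grab_frame('scene');q,_=robot.grab_frame('top')
cv2.imwrite('pics/g.png',np.hstack([cv2.resize(p[170:310,220:400],(514,400)),cv2.resize(q[200:260,230:275],(286,400),interpolation=2)]))"
```

```text
14.6 [-0.345  0.2   -0.175  2.005  0.497  1.101 -0.52 ] [491.9  83.5  83.6] F [-8.2  1.1 19. ] T [-0.9   1.33 -0.62] op 0.3 9.728001952171326
r 499.0 az 9.6
[[-0.237  0.965  0.11 ]
 [ 0.883  0.261 -0.391]
 [-0.406  0.005 -0.914]]
wrist [453. 221. 406.]
elbow [ 88.  31. 709.]
fore rod 144.0 clamp 70.0
tool rod 173.0 clamp 198.0
```

View pics/g.png

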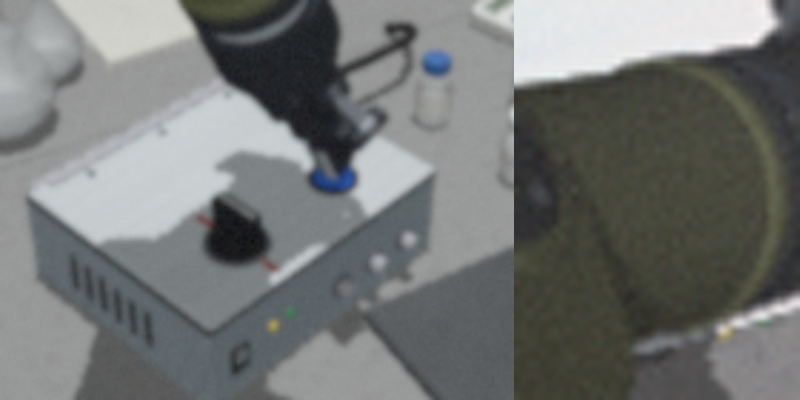

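The panel is shut flush on its gasket. The fingers press the pad at (333,180) with about 19 N, and the fastener's slot is in line with the red marks at (202,217) and (268,266). Handing in.

```bash
python3 -c "
from rig import robot
print(robot.close_job())"
```

```text
the job is handed in; nothing more can be done
None
```

I turned the fastener in line with the panel still raised, pressed the panel shut by the pad with about 19 N, and handed the job in holding it there at about 14.6 s; the vials and beaker were not touched, and no verdict came back.

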